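# Seat the probe frame on both fixture pins and clamp it

## Robot

A 6-joint arm with a two-finger parallel gripper is mounted at the origin on a cart in front of the work surface, level with it; the furniture and walls round the work are solid. World frame = base frame: x ahead of the robot, y to its left, z up, the work surface at z = 0. Lengths are in mm, angles in rad, forces in N, time in s.
With the tool pointing down it reaches from about 300 to 775 mm from the base axis. Payload 14.6 kg.
Tool frame: the origin (TCP) lies midway between the tips of the shut fingers; the grasp point (between the pads) lies 19 mm behind it (grip_depth is the distance from the TCP to the grasp point, in mm); z points along the fingers, y is the direction in which the jaws open and shut (so a half turn about z gives the same grasp; the last joint's range is limited). The gripper opens to 94 mm and grips with 3 to 60 N. Pads are 16 mm wide; open, the fingers measure 119 mm over their backs; the gripper's body (75 mm by 177 mm) begins 78 mm behind the grasp point.
Start: joints at [1.152, 0.3, 1.521, -0, 1.321, -0.067], TCP at [189.52, 516.305, 205.446] pointing down, gripper open.
Joint ranges: [-3.03, 3.03], [-0.79, 2.21], [0.23, 2.52], [-1.04, 4.18], [0, 3.07], [-2.55, 2.55]. Speed limits (rad/s): [2.22, 2.22, 2.57, 3.14, 3.14, 3.14].

## Interface

Orientations are given as [roll, pitch, yaw] about the fixed x, y, z axes, in that order (R = Rz(yaw) Ry(pitch) Rx(roll)).
In Python, from cell import read_state, camera, camera_info, sign_off, grip_depth gives the robot as it stands.
- The arm moves only by the tool drive_tool, never from a script. Its argument "motion" is one flat list of numbers, 4 for each row, row after row: the shift along the tool's x, y, z in mm, then the turn about the tool's z in rad. A call has 1 to 8 rows; each row shifts and turns the pose as measured when the row begins, along the tool's axes as they then stand; what a row does not reach is not made up. A row lasts 1/12 s, in which the tool goes at most 41.7 mm and 7.16 degrees, less where a joint would pass 70% of its speed; a pose out of reach is approached as far as the arm can. A call is refused whole if a number of a shift passes 41.7 or a number of a turn 0.125, either way. A call with a gripper value outside its range is refused whole. "jaw" is the closure, from 0 (fully open) to 1 (shut), set as the call begins (left out, the last holds). The fingers move at their own pace and stop on an object; "grip_force" is the grip in N (left out, the last holds). Time passes only in rows, so rows that do not move let the fingers close. It gives the time, the measured TCP pose, the force and the opening at its end, in the units of the state.
- read_state(): the state, without advancing time (a new reading comes with each control period).
- camera(name): name is "scene" or "top"; returns the picture (420x560x3 uint8, red, green, blue); there is no depth.
- camera_info(name): a dict with "fovy" (degrees; the focal length in pixels is half the picture's height over the tangent of half this angle, whatever the lens; pixels are square), "cx", "cy" (the principal point, pixels), "k1" (the pictures are not rectified: a ray, as slopes to the right and down, at radius r is drawn at 1 + k1 r^2 times it, then the intrinsics apply), "camera_from_world" (4x4, takes a point from world to camera coordinates). Camera axes: x right, y up, looking along -z (the intrinsics and any distortion apply to the point x, -y, -z); pixel columns grow to the right and rows downward; lengths in mm; the calibration is good to about 2 mm. A picture is of the moment at which its call begins. camera_info takes no time and is no camera call.
- sign_off(): hands the job in, once; it reports no verdict.
The state is a dict: "clock": time; "joints": joint angles; "qd": joint speeds; "effort": joint torques, N m; "eef_pos": TCP position; "eef_rot": TCP orientation; "wrist_force": force on the tool from outside, world axes, zero at the start; "moment": the same for the moment, N m; "finger_gap": finger opening in mm.
Only numpy, scipy, OpenCV 4.12 (cv2) and the standard library are available. Lean on these libraries where they do the work, as an engineer would, in place of code of your own. Each camera call takes 0.05 s, during which the arm holds its last target. There are 200 camera calls.

## Task

Mount the probe frame on the board test fixture: pick it up by its grip fin, feel for the two sprung locating pins, lower it over both at once (either way round) until it lies flat and fully home on the nest, then swing the fixture's clamp arm fully across its front rail so that it is held down. Let both go, go gently, with never more than 25 N between the frame and the fixture, and leave the loupe, jar and tweezers where they are.

Things in the scene. Friction and masses are not known exactly. Their poses are not given: they have to be found in the camera images.
- frame_grip (a point): Middle of the probe frame's grip fin: a black plastic blade on top of the frame, 30 mm along the frame's x, 10 mm thick along its y, 42 mm high (31 to 73 mm above the frame's underside); this point is 56 mm above the underside. Pinch it across the 10 mm, along the frame's y. x runs along the frame's short side, y along its long side, z up.
- probe_frame: The loose probe frame (about 0.26 kg), origin at the centre of its underside, axes as frame_grip. Aluminium plate 110 (x) x 150 (y) x 8 mm with a window 60 x 84 mm and, at y = +59 and -59 mm, two plain round through holes of 9.5 mm. Nothing reaches below the underside. It starts flat on the mat left of the fixture, about a quarter turn against it.
- frame_bridge (a point): Middle of the top of the bridge on the probe frame, 31 mm above its underside. The bridge runs along the frame's y over the window, 20 mm wide, 110 mm long; the black probe block hangs under it, only the fin stands on it. Two small black headers lie low on the plate's ends (tops 18 mm above the underside).
- jig: Board test fixture, fixed: aluminium base 180 x 176 mm on rubber feet. Origin on the bench under its middle; x points from the clamp (front) to the thumbscrew (back), y along the line through the two pins, z up. The base carries a black nest with a green circuit board that slides along x between two steel gibs.
- nest_middle (a point): Middle of the nest's rest plane if the slide stood at mid-travel: the tops of its four rubber buttons, 30 mm above the bench (nest top 28 mm; they give 1 mm per 12 N); axes as jig. The slide really stands locked anywhere from -9 to +9 mm from here along x, which this point does not show; find it by feel or by eye. A frame fully home lies flat on all four, underside at this height.
- pin_left (a point): Where the nose of the left locating pin would be at mid-travel of the slide: 59 mm from nest_middle along +y, 43 mm above the bench, 13 mm over the rest plane; the real pin stands up to 9 mm off along the fixture's x, as the nest does. Steel, 8 mm in diameter, its nose chamfered over the last 1.5 mm to a flat of 6.4 mm.
- pin_right (a point): The same for the right pin, at -y. Both pins are sprung: pushed from above each sinks, from 1.8 N on, by 1 mm for every 0.3 N, and is solid after 9 mm. A frame that misses the pins rides on them and cannot get home; when its holes come over them the pins snap up and the upward force is gone.
- clamp (a joint): Angle of the swing clamp about its upright pillar. 0 = wide open, 1.9 rad = closed at its stop, the arm pointing along the fixture's +x over the middle of the frame's front rail; grows anticlockwise seen from above. Starts at 0 to 0.33; 0.06 N m of friction, stays where it is left.
- clamp_pivot (a point): On the clamp pillar's axis, 80 mm in front of the fixture's middle, 55 mm above the bench (top of the arm's hub). Under the arm's end, 38 mm from this axis, sits a sprung, shallow-coned pad, 8 mm in radius, whose lowest point is about 1 mm under the top of a home frame: it rides up on the front rail with a few newtons. A frame that is not home blocks the arm.
- clamp_knob (a point): Middle of the round upright black knob on the clamp arm's end, 38 mm from the pillar's axis, 77 mm above the bench. The knob is 16 mm in diameter and spans 63 to 89 mm above the bench; it is fixed to the arm. Pinch it, or push it sideways, and lead it round the pillar.
- microscope1: Stereo microscope standing on the neighbouring bench to the right, tall, fixed; origin under its middle. Not part of the job: keep the arm clear of it.
- loupe: Black loupe standing on the bench behind the fixture, 36 mm in diameter, 30 mm high; origin under its middle. Leave it alone.
- flux_jar: Small jar with a yellow lid behind the fixture, 36 mm in diameter, 33 mm high; origin under its middle. Leave it alone.
- tweezers: Dark tweezers, 118 mm long, lying on the mat behind the frame; origin under their middle. Leave them alone.

How it is judged (in metres and radians):
On the way:
1. the frame lies home on both pins while the clamp is still open (z of probe_frame in the frame of jig between 0.0278 and 0.0312 m and y of probe_frame in the frame of jig between -0.003 and 0.003 m and x of probe_frame in the frame of jig between -0.0115 and 0.0115 m and angle between probe_frame's own z axis and vertical below 0.03 rad and angle between the y axis of probe_frame and the y axis of jig, either way round below 0.05 rad and value of joint clamp below 1 rad), for 0.2 s.
At the end, for the whole second after the job is handed in: The frame lies home on the nest over both pins (underside 27.8 to 31.2 mm above the bench, within 3 mm of the fixture's middle along y and 11.5 mm along x, level within 0.03 rad, square within 0.05 rad), at rest, and the clamp is closed over it (beyond 1.75 rad) (z of probe_frame in the frame of jig between 0.0278 and 0.0312 m and y of probe_frame in the frame of jig between -0.003 and 0.003 m and x of probe_frame in the frame of jig between -0.0115 and 0.0115 m and angle between probe_frame's own z axis and vertical below 0.03 rad and angle between the y axis of probe_frame and the y axis of jig, either way round below 0.05 rad and value of joint clamp above 1.75 rad and linear speed of probe_frame below 0.01 m/s); the robot touches nothing.
It fails at once if the frame is pressed on the fixture with more than 25 N (contact force between probe_frame and jig above 25 N).
It fails at once if the loupe, the jar or the tweezers are moved by more than 15 mm (distance of any of loupe, flux_jar, tweezers from where it was at the start of the episode above 0.015 m).
It also fails if it takes over 64 s, if anything falls off the work surface, if the arm or the gripper's body presses on something with over 40 N, if the wrist force passes 120 N, or if a joint passes its speed limit or range.

## Working session

There is one attempt and no reset: what is moved stays moved. The work goes in short steps, Python scripts to look and compute and a tool call to move; the robot and the scene stay as the last step left them, time stands still between calls to the robot, and variables do not carry over. Pictures are saved under pics/ and viewed, on a budget of 10 in all, crops included, one or two more only if the job needs it, and the job is handed in when it is done.

Besides the shell and the picture viewer there is one more tool, called after "Request:" as a command line: name --argument value ..., lists and objects as JSON in quotes. drive_tool: Moves the arm, as the interface text tells. Its arguments: {"type":"object","properties":{"motion":{"type":"array","items":{"type":"number"}},"jaw":{"type":"number"},"grip_force":{"type":"number"}},"required":["motion"]}

```bash
mkdir -p pics; cat > h.py <<'E'
import numpy as np, cv2
from cell import *
def ray(name,u,v):
    i=camera_info(name); f=210/np.tan(np.radians(i["fovy"])/2)
    K=np.array([[f,0,i["cx"]],[0,f,i["cy"]],[0,0,1]])
    p=cv2.undistortPoints(np.array([[[u,v]]],float),K,np.array([i["k1"],0,0,0.]))[0,0] 
    d=np.array([p[0],-p[1],-1]); T=np.array(i["camera_from_world"]); R=T[:3,:3]
    return -R.T@T[:3,3], R.T@d
def at(name,u,v,z):
    c,d=ray(name,u,v); return (c+d*(z-c[2])/d[2]).round(1)
def px(name,P):
    i=camera_info(name); f=210/np.tan(np.radians(i["fovy"])/2)
    T=np.array(i["camera_from_world"]); q=T[:3,:3]@np.array(P,float)+T[:3,3]
    x,y=q[0]/-q[2],-q[1]/-q[2]; s=1+i["k1"]*(x*x+y*y)
    return np.round([f*s*x+i["cx"],f*s*y+i["cy"]],1)
E
python3 - <<'E'
from h import *
for n in("top","scene"):
    im=camera(n); cv2.imwrite(f"pics/{n}0.png",cv2.resize(im[:,:,::-1],(800,600),interpolation=cv2.INTER_CUBIC))
    np.save(f"pics/{n}0.npy",im)
    i=camera_info(n);print({k:i[k] for k in("fovy","cx","cy","k1")},ray(n,280,210))
print(read_state(),grip_depth)
E
```

```text
{'fovy': 55.94451457765857, 'cx': 282.6936990829553, 'cy': 204.868661827193, 'k1': -0.044594657611515584} (array([493.47390648, 129.52151747, 965.02047893]), array([ 0.11640111, -0.01516628, -0.99319464]))
{'fovy': 44.666859777219805, 'cx': 274.60305599723216, 'cy': 211.50158702109067, 'k1': -0.17268063077614554} (array([-190.62843415, -390.41254203, 1121.45410785]), array([ 0.58075819,  0.35494234, -0.73270455]))
{'clock': 0.1, 'joints': array([ 1.15239057e+00,  3.00403466e-01,  1.52150357e+00, -2.31310291e-06,
        1.32069570e+00, -6.66073856e-02]), 'qd': array([ 0.00011522, -0.00169931, -0.00205002, -0.00070425,  0.00039566,
        0.00085247]), 'effort': array([ 1.11039622e-03, -5.32645833e+01, -3.53288198e+01,  7.09676463e-02,
        2.34395906e-02, -7.46729347e-05]), 'eef_pos': array([189.43677629, 516.10325268, 204.95621733]), 'eef_rot': array([-3.14058466e+00, -6.49937691e-05,  2.78979482e+00]), 'wrist_force': array([0.16794014, 0.18147705, 0.35355507]), 'moment': array([ 0.02956175,  0.06096841, -0.04762831]), 'finger_gap': 93.71816980671697} 18.8
```

View pics/top0.png

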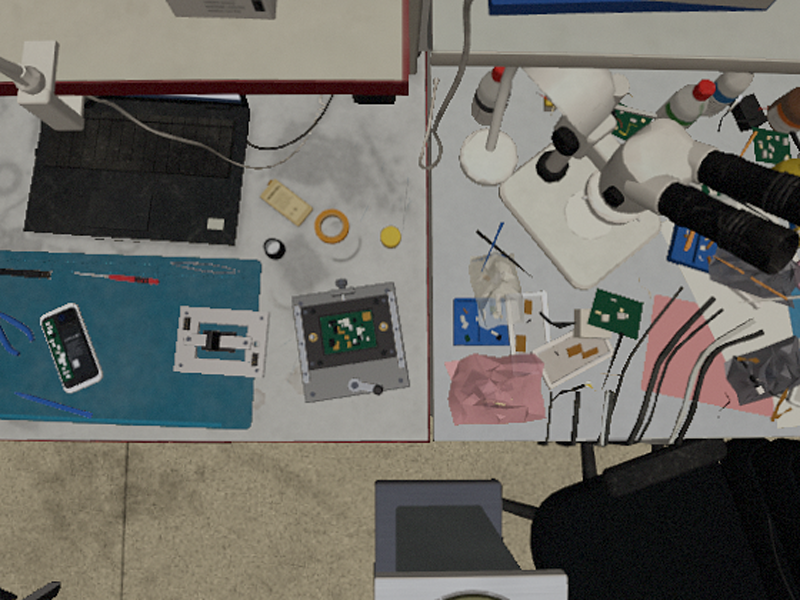

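View pics/scene0.png

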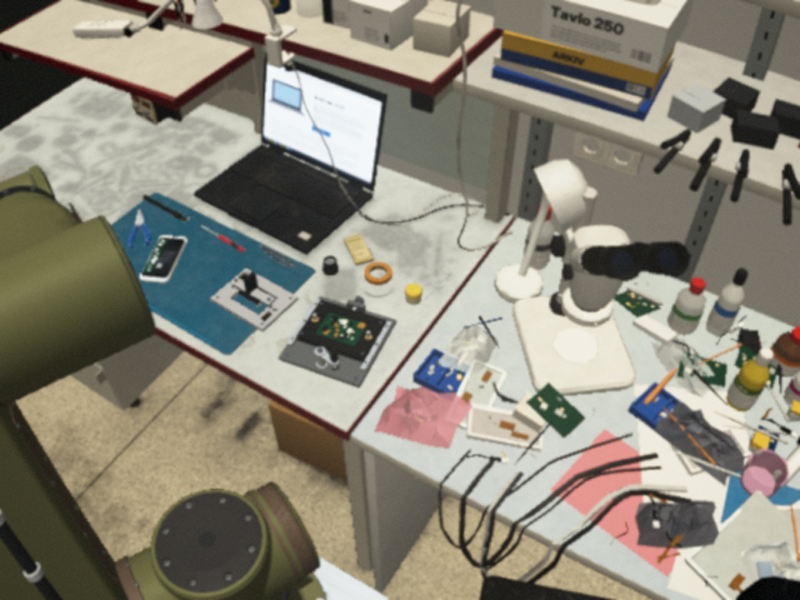

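```bash
python3 - <<'E'
from h import *
im=np.load("pics/top0.npy")
c=im[195:295,115:295]  # x4.4
cv2.imwrite("pics/crop1.png",cv2.resize(c[:,:,::-1],(792,440),interpolation=cv2.INTER_CUBIC))
for p in [(280,210),(150,237),(245,240)]: print(at("top",*p,0))
E
```

```text
[606.6 114.8   0. ]
[540.2 431.    0. ]
[533.1 199.9   0. ]
```

View pics/crop1.png

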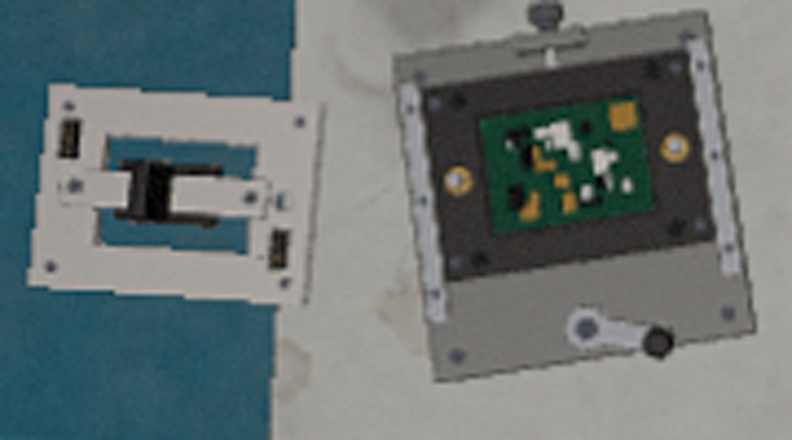

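```bash
cat >> h.py <<'E'
def c1(x,y,z): return at("top",(x+.5)/4.4-.5+115,(y+.5)/4.4-.5+195,z)
E
python3 - <<'E'
from h import *
F=np.array([c1(x,y,8) for x,y in[(50,85),(322,103),(305,302),(28,285)]]);print(F,F.mean(0))
a=(F[0]+F[3]-F[1]-F[2])[:2]; print("frame y dir",np.arctan2(a[1],a[0]),np.linalg.norm(a)/2,np.linalg.norm((F[0]+F[1]-F[2]-F[3])[:2])/2)
print("fin top mid",c1(151,191,73),c1(151,191,56),"hole",c1(282,201,8))
print("edges of bridge", c1(60,187,31),c1(268,197,31))
J=np.array([c1(x,y,18) for x,y in[(394,57),(708,12),(757,331),(436,381)]]);print(J,J.mean(0))
b=(J[0]+J[3]-J[1]-J[2])[:2]; print("jig y dir",np.arctan2(b[1],b[0]),np.linalg.norm(b)/2)
c=(J[0]+J[1]-J[2]-J[3])[:2]; print("jig x dir",np.arctan2(c[1],c[0]),np.linalg.norm(c)/2)
L,R=c1(458,178,43),c1(676,146,43); print("pins",L,R,(L+R)/2,np.linalg.norm(L-R),np.arctan2(*(L-R)[1::-1]))
N=np.array([c1(x,y,28) for x,y in[(418,90),(690,52),(715,241),(446,281)]]);print("nest",N.mean(0))
P,K=c1(586,328,55),c1(657,342,89);print("pivot,knob",P,K,np.linalg.norm((P-K)[:2]),np.arctan2(*(K-P)[1::-1]))
E
```

```text
[[595.7 489.3   8. ]
 [585.9 338.5   8. ]
 [477.3 344.8   8. ]
 [486.1 496.3   8. ]] [536.25  417.225   8.   ]
frame y dir 1.5093455108945875 151.43583624756724 109.30248167356491
fin top mid [534.4 410.5  73. ] [535.2 415.8  56. ] hole [532.  358.9   8. ]
edges of bridge [538.4 472.7  31. ] [533.2 360.9  31. ]
[[610.2 297.7  18. ]
 [635.3 125.9  18. ]
 [461.8  99.4  18. ]
 [435.5 271.4  18. ]] [535.7 198.6  18. ]
jig y dir 1.7192026466647963 173.81052902514276
jig x dir 0.15049053031545487 176.09023255138263
pins [542.8 258.   43. ] [559.7 142.9  43. ] [551.25 200.45  43.  ] 116.33408786765813 1.7165834663229274
nest [550.35 201.45  28.  ]
pivot,knob [464.7 189.   55. ] [458.9 151.4  89. ] 38.04471053904865 -1.7238453354246752
```

```bash
cat >> h.py <<'E'
def plan(P,yaw,n,dec=1):
    s=read_state(); p=np.array(s["eef_pos"]); r=s["eef_rot"]; y=r[2]
    dy=(yaw-y+np.pi)%(2*np.pi)-np.pi; d=(np.array(P)-p)/n; out=[]
    for k in range(n):
        a=y+dy*k/n; c,q=np.cos(a),np.sin(a)
        out+=[round(float(d[0]*c+d[1]*q),dec),round(float(d[0]*q-d[1]*c),dec),round(float(-d[2]),dec),round(-dy/n,4)]
    print("t",s["clock"],"p",p.round(2),"rot",np.round(r,4),"f",np.round(s["wrist_force"],2),"m",np.round(s["moment"],3),"gap",round(s["finger_gap"],1)); print(out)
E
python3 -c "
from h import *
plan([535.5,416.5,110],3.08,11)"
```

```text
t 0.1 p [189.44 516.1  204.96] rot [-3.1406e+00 -1.0000e-04  2.7898e+00] f [0.17 0.18 0.35] m [ 0.03   0.061 -0.048] gap 93.7
[-32.7, 2.3, 8.6, np.float64(-0.0264), -32.7, 1.5, 8.6, np.float64(-0.0264), -32.7, 0.6, 8.6, np.float64(-0.0264), -32.7, -0.2, 8.6, np.float64(-0.0264), -32.7, -1.1, 8.6, np.float64(-0.0264), -32.7, -2.0, 8.6, np.float64(-0.0264), -32.6, -2.8, 8.6, np.float64(-0.0264), -32.5, -3.7, 8.6, np.float64(-0.0264), -32.4, -4.6, 8.6, np.float64(-0.0264), -32.3, -5.4, 8.6, np.float64(-0.0264), -32.1, -6.3, 8.6, np.float64(-0.0264)]
```

Request:
drive_tool --motion '[-32.7,2,8.6,-0.026,-32.7,1.5,8.6,-0.026,-32.7,0.6,8.6,-0.026,-32.7,0,8.6,-0.026,-32.7,-1,8.6,-0.026,-32.7,-2,8.6,-0.026,-32.6,-3,8.6,-0.026,-32.5,-3.7,8.6,-0.026]' --jaw 0

```text
clock: 0.77
eef_pos: [446.1, 443.1, 133.0]
eef_rot: [-3.141, -0.002, 3.016]
wrist_force: [-0.3, 0.5, 0.8]
finger_gap: 93.9
```

```bash
sed -i 's/round(-dy\/n,4)/round(float(-dy\/n),4)/' h.py; python3 -c "
from h import *
plan([535.5,416.5,105],3.08,7)"
```

```text
t 0.7667 p [446.05 443.11 132.95] rot [-3.1410e+00 -1.9000e-03  3.0158e+00] f [-0.29  0.48  0.83] m [0.038 0.015 0.019] gap 93.9
[-13.2, -2.2, 4.0, -0.0092, -13.1, -2.3, 4.0, -0.0092, -13.1, -2.4, 4.0, -0.0092, -13.1, -2.5, 4.0, -0.0092, -13.1, -2.6, 4.0, -0.0092, -13.0, -2.8, 4.0, -0.0092, -13.0, -2.9, 4.0, -0.0092]
```

Request:
drive_tool --motion '[-13.2,-2.2,4.0,-0.0092,-13.1,-2.3,4.0,-0.0092,-13.1,-2.4,4.0,-0.0092,-13.1,-2.5,4.0,-0.0092,-13.1,-2.6,4.0,-0.0092,-13.0,-2.8,4.0,-0.0092,-13.0,-2.9,4.0,-0.0092,0,0,0,0]'

```text
clock: 1.43
eef_pos: [544.0, 409.1, 95.6]
eef_rot: [-3.134, -0.009, 3.078]
wrist_force: [1.0, 0.5, -0.4]
finger_gap: 94.0
```

```bash
python3 - <<'E'
from h import *
plan([535.5,416.5,37],3.08,6)
im=camera("scene"); u=px("scene",[535,416,40]);print(u, px("scene",[550,200,40]))
x,y=int(u[0])-60,int(u[1])-50
cv2.imwrite("pics/s2.png",cv2.resize(im[y:y+110,x:x+150,::-1],None,fx=5,fy=5,interpolation=cv2.INTER_CUBIC)); print(x,y)
E
```

```text
t 1.4333 p [543.95 409.09  95.62] rot [-3.134  -0.0095  3.0784] f [ 0.97  0.49 -0.41] m [0.033 0.003 0.018] gap 94.0
[1.5, 1.1, 9.8, -0.0003, 1.5, 1.1, 9.8, -0.0003, 1.5, 1.1, 9.8, -0.0003, 1.5, 1.1, 9.8, -0.0003, 1.5, 1.1, 9.8, -0.0003, 1.5, 1.1, 9.8, -0.0003]
[175.3 201.4] [238.1 227. ]
115 151
```

View pics/s2.png

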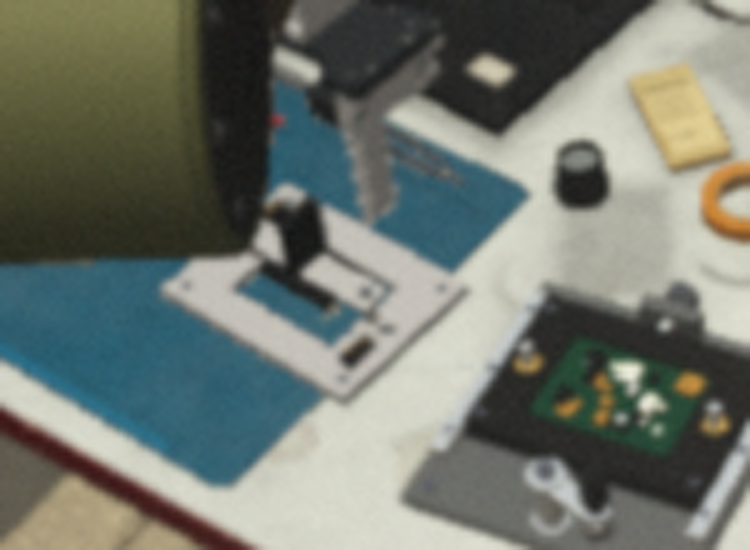

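```bash
python3 - <<'E'
from h import *
plan([535.5,416.5,90],3.08,2)
def c2(x,y,z): return at("scene",(x+.5)/5-.5+115,(y+.5)/5-.5+151,z)
print("fin",c2(293,208,73),"pins",c2(527,346,43),c2(714,410,43))
print("frame corners near",c2(468,290,8),c2(343,397,8),c2(165,290,8))
print("hole",c2(386,328,8),"pivot",c2(543,472,55))
E
```

```text
t 1.4833 p [543.   409.62  95.95] rot [-3.1341 -0.0096  3.0781] f [ 0.44  0.47 -0.53] m [ 0.045 -0.005  0.047] gap 94.0
[4.0, 3.2, 3.0, -0.0009, 4.0, 3.2, 3.0, -0.0009]
fin [538.8 420.8  73. ] pins [543.2 257.7  43. ] [558.7 141.   43. ]
frame corners near [585.  335.5   8. ] [479.  346.8   8. ] [488.8 493.6   8. ]
hole [534.8 358.8   8. ] pivot [465.7 189.7  55. ]
```

Request:
drive_tool --motion '[4,3.2,3,0,4,3.2,3,0,0,0,0,0,0,0,0,0]'

```text
clock: 1.82
eef_pos: [532.0, 418.5, 89.7]
eef_rot: [-3.134, -0.01, 3.079]
wrist_force: [-0.1, -0.4, -0.3]
finger_gap: 94.2
```

```bash
python3 - <<'E'
from h import *
plan([535.8,416.5,38],3.08,6)
E
```

```text
t 1.8167 p [532.02 418.5   89.66] rot [-3.1339 -0.0104  3.0788] f [-0.08 -0.41 -0.26] m [ 0.045 -0.011 -0.009] gap 94.2
[-0.7, -0.3, 8.6, -0.0002, -0.6, -0.3, 8.6, -0.0002, -0.6, -0.3, 8.6, -0.0002, -0.6, -0.3, 8.6, -0.0002, -0.6, -0.3, 8.6, -0.0002, -0.6, -0.3, 8.6, -0.0002]
```

Request:
drive_tool --motion '[-1,-0.5,9,0,-1,-0.5,9,0,-0.8,-0.3,9,0,-0.5,0,9,0,0,0,7,0,0,0,3,0,0,0,0,0]'

```text
clock: 2.4
eef_pos: [533.7, 416.9, 38.1]
eef_rot: [-3.133, -0.011, 3.08]
wrist_force: [-0.5, 0.7, 0.8]
finger_gap: 93.9
```

```bash
python3 - <<'E'
from h import *
plan([535.8,416.5,38],3.08,1)
E
```

```text
t 2.4 p [533.65 416.88  38.06] rot [-3.1333 -0.0112  3.08  ] f [-0.52  0.7   0.78] m [ 0.004 -0.008 -0.046] gap 93.9
[-2.2, -0.2, 0.1, 0.0]
```

Request:
drive_tool --motion '[-2,0,0,0,0,0,0,0,0,0,0,0,0,0,0,0,0,0,0,0,0,0,0,0,0,0,0,0,0,0,0,0]' --jaw 1 --grip_force 25

```text
clock: 3.07
eef_pos: [536.6, 417.1, 39.6]
eef_rot: [-3.135, -0.009, 3.08]
wrist_force: [-0.9, 0.1, -0.4]
finger_gap: 44.0
```

```bash
python3 - <<'E'
from h import *
plan([535.8,416.5,38],3.08,1)
E
```

```text
t 3.0667 p [536.65 417.11  39.62] rot [-3.1348 -0.0093  3.0797] f [-0.88  0.12 -0.4 ] m [ 0.067 -0.01  -0.038] gap 44.0
[0.8, -0.7, 1.6, -0.0003]
```

Request:
drive_tool --motion '[0,0,1.5,0,0,0,0,0,0,0,0,0,0,0,0,0,0,0,0,0,0,0,0,0,0,0,0,0,0,0,0,0]'

```text
clock: 3.73
eef_pos: [536.8, 417.4, 38.3]
eef_rot: [-3.136, -0.009, 3.08]
wrist_force: [-0.3, 0.4, -0.6]
finger_gap: 9.8
```

```bash
python3 - <<'E'
from h import *
plan([535.8,416.5,38],3.08,1)
E
```

```text
t 3.7333 p [536.84 417.39  38.33] rot [-3.1358 -0.0087  3.0795] f [-0.34  0.36 -0.57] m [ 0.185 -0.07   0.002] gap 9.8
[1.0, -1.0, 0.3, -0.0005]
```

Request:
drive_tool --motion '[0,0,-4,0,0,0,-8,0,0,0,-12,0,0,0,-12,0,0,0,-12,0,0,0,-8,0,0,0,-3,0,0,0,0,0]'

```text
clock: 4.4
eef_pos: [537.1, 417.5, 104.2]
eef_rot: [-3.135, -0.009, 3.08]
wrist_force: [-0.2, 0.1, -2.7]
finger_gap: 9.9
```

```bash
python3 - <<'E'
from h import *
plan([551.6,200.6,97],3.288,8)
E
```

```text
t 4.4 p [537.14 417.46 104.22] rot [-3.135  -0.009   3.0798] f [-0.18  0.06 -2.75] m [-0.001  0.014  0.004] gap 9.9
[-3.5, -26.9, 0.9, -0.026, -2.8, -27.0, 0.9, -0.026, -2.1, -27.1, 0.9, -0.026, -1.4, -27.1, 0.9, -0.026, -0.7, -27.2, 0.9, -0.026, 0.0, -27.2, 0.9, -0.026, 0.8, -27.2, 0.9, -0.026, 1.5, -27.1, 0.9, -0.026]
```

Request:
drive_tool --motion '[-2,-14,0,-0.02,-2.8,-26,0,-0.026,-2.5,-31,0,-0.03,-1.4,-33,0,-0.03,-0.5,-33,0,-0.03,0.2,-29,0,-0.026,0.5,-18,0,-0.02,0,-6,0,-0.01]'

```text
clock: 5.07
eef_pos: [548.4, 221.5, 103.2]
eef_rot: [-3.137, -0.012, -2.998]
wrist_force: [-0.2, -0.2, -2.7]
finger_gap: 9.7
```

Request:
drive_tool --motion '[0,0,0,0,0,0,0,0]'

```text
clock: 5.23
eef_pos: [548.6, 220.5, 103.2]
eef_rot: [-3.137, -0.012, -3.0]
wrist_force: [-0.3, 0.3, -3.6]
finger_gap: 10.0
```

```bash
python3 - <<'E'
from h import *
plan([551.6,200.6,90],3.288,4)
E
```

```text
t 5.2333 p [548.58 220.45 103.15] rot [-3.137  -0.0123 -3.0001] f [-0.35  0.3  -3.63] m [ 0.075 -0.001  0.035] gap 10.0
[-0.0, -5.0, 3.3, -0.0012, -0.0, -5.0, 3.3, -0.0012, -0.0, -5.0, 3.3, -0.0012, -0.0, -5.0, 3.3, -0.0012]
```

Request:
drive_tool --motion '[0,-6,3,-0.001,0,-6,3,-0.002,0,-4,3,-0.002,0,-2.5,2,0,0,0,0,0,0,0,0,0]'

```text
clock: 5.73
eef_pos: [550.6, 203.9, 89.9]
eef_rot: [-3.137, -0.014, -2.992]
wrist_force: [-0.1, -0.2, -2.7]
finger_gap: 10.1
```

```bash
python3 - <<'E'
from h import *
plan([551.6,200.6,85],3.288,2)
for n in("top","scene"):
    im=camera(n); x,y=(185,190) if n=="top" else (170,165)
    c=im[y:y+100,x:x+130,::-1]; cv2.imwrite(f"pics/{n}3.png",cv2.resize(c,(780,600),interpolation=cv2.INTER_CUBIC))
a=cv2.imread("pics/top3.png");b=cv2.imread("pics/scene3.png")
cv2.imwrite("pics/b3.png",np.hstack([cv2.resize(a,(400,308)),cv2.resize(b,(400,308))]))
E
```

```text
t 5.7333 p [550.59 203.94  89.94] rot [-3.1373 -0.0136 -2.9919] f [-0.07 -0.22 -2.7 ] m [ 0.04  -0.061 -0.004] gap 10.1
[-0.2, -1.7, 2.5, 0.0016, -0.3, -1.7, 2.5, 0.0016]
```

View pics/b3.png

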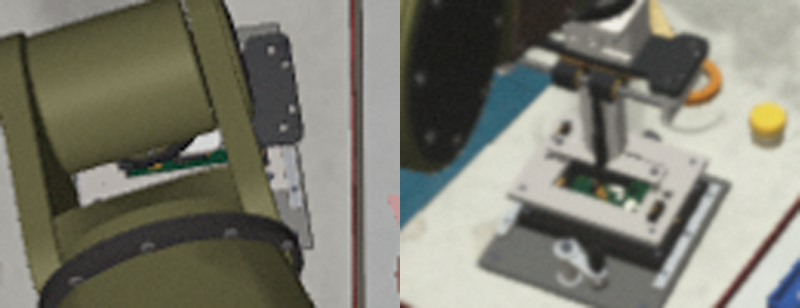

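Request:
drive_tool --motion '[-0.4,-1.7,2,0.001,-0.4,-1.2,2,0.001,0,0,1,0,0,0,0,0,0,0,0,0]'

```text
clock: 6.25
eef_pos: [552.0, 201.5, 84.9]
eef_rot: [-3.137, -0.013, -2.994]
wrist_force: [0.3, -0.2, -3.0]
finger_gap: 9.5
```

```bash
python3 - <<'E'
from h import *
plan([551.6,200.6,80],3.288,2,2)
E
```

```text
t 6.25 p [552.03 201.45  84.93] rot [-3.1375 -0.0126 -2.9936] f [ 0.28 -0.19 -3.03] m [ 0.058  0.005 -0.064] gap 9.5
[0.27, -0.39, 2.47, 0.0008, 0.27, -0.39, 2.47, 0.0008]
```

Request:
drive_tool --motion '[0.2,-0.4,2,0,0,-0.3,2,0,0,0,1.5,0,0,0,0,0,0,0,0,0]'

```text
clock: 6.67
eef_pos: [551.8, 200.7, 78.9]
eef_rot: [-3.138, -0.013, -2.994]
wrist_force: [-0.5, -0.4, -3.1]
finger_gap: 10.0
```

```bash
python3 - <<'E'
from h import *
plan([551.6,200.6,78],3.288,2,2)
E
```

```text
t 6.6667 p [551.82 200.69  78.86] rot [-3.1375 -0.0126 -2.9936] f [-0.46 -0.38 -3.07] m [ 0.076  0.001 -0.006] gap 10.0
[0.11, -0.03, 0.43, 0.0008, 0.11, -0.03, 0.43, 0.0008]
```

Request:
drive_tool --motion '[0,0,1.2,0,0,0,1.2,0,0,0,0,0,0,0,0,0]'

```text
clock: 7.0
eef_pos: [552.0, 200.7, 77.3]
eef_rot: [-3.138, -0.012, -2.993]
wrist_force: [-1.8, -0.6, 1.2]
finger_gap: 10.1
```

```bash
python3 - <<'E'
from h import *
plan([551.6,200.6,70],3.288,4,2)
E
```

```text
t 7.0 p [552.05 200.75  77.26] rot [-3.1376 -0.0117 -2.9935] f [-1.76 -0.57  1.2 ] m [-0.11   0.384  0.017] gap 10.1
[0.12, -0.02, 1.81, 0.0004, 0.12, -0.02, 1.81, 0.0004, 0.12, -0.02, 1.81, 0.0004, 0.12, -0.02, 1.81, 0.0004]
```

Request:
drive_tool --motion '[0.7,0,0.5,0,0,0,0,0,0,0,0,0]'

```text
clock: 7.25
eef_pos: [551.9, 200.7, 77.5]
eef_rot: [-3.138, -0.01, -2.994]
wrist_force: [-0.7, -0.7, 0.9]
finger_gap: 10.0
```

```bash
python3 - <<'E'
from h import *
plan([551.6,200.6,70],3.288,4,2)
E
```

```text
t 7.25 p [551.88 200.72  77.46] rot [-3.1377 -0.0098 -2.9936] f [-0.66 -0.68  0.94] m [-0.045  0.325  0.017] gap 10.0
[0.07, -0.02, 1.86, 0.0004, 0.07, -0.02, 1.86, 0.0004, 0.07, -0.02, 1.86, 0.0004, 0.07, -0.02, 1.86, 0.0004]
```

```bash
cat >> h.py <<'E'
def avg(n=4):
    A=[]
    for k in range(n):
        im=camera("scene"); s=read_state(); A.append(np.r_[s["eef_pos"],s["eef_rot"],s["wrist_force"],s["moment"]])
    A=np.array(A); m=A.mean(0); print("p",m[:3].round(2),"rot",m[3:6].round(4),"f",m[6:9].round(2),"m",m[9:].round(3),"sd",A.std(0)[6:].round(2),"t",s["clock"]); return im
E
python3 - <<'E'
from h import *
im=avg(5)
x,y=(190,170)
cv2.imwrite("pics/s4.png",cv2.resize(im[y:y+90,x:x+120,::-1],(800,600),interpolation=cv2.INTER_CUBIC))
E
```

```text
p [551.84 200.73  77.36] rot [-3.1377 -0.01   -2.9935] f [-0.95 -0.55  1.39] m [-0.055  0.226 -0.019] sd [0.47 0.69 0.37 0.02 0.03 0.02] t 7.5
```

View pics/s4.png

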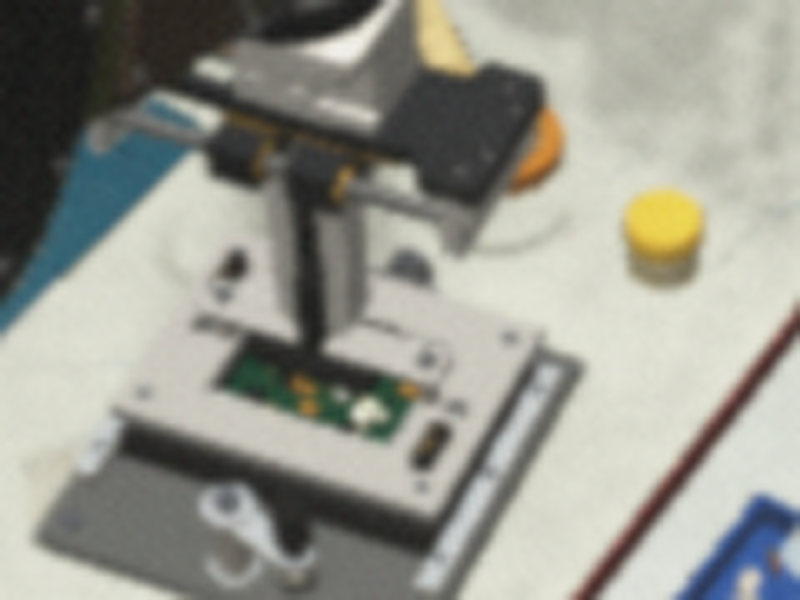

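Request:
drive_tool --motion '[0.8,0,0.2,0,0.8,0,0.2,0,0.4,0,0,0,0,0,0,0]'

```text
clock: 7.83
eef_pos: [550.9, 200.7, 77.5]
eef_rot: [-3.138, -0.006, -2.994]
wrist_force: [-0.2, -1.0, 1.1]
finger_gap: 9.7
```

```bash
python3 -c "
from h import *
avg(3)"
```

```text
p [550.84 200.65  77.46] rot [-3.138  -0.0068 -2.9936] f [0.98 0.09 1.34] m [ 0.04  -0.265  0.013] sd [0.75 0.68 0.27 0.   0.01 0.01] t 7.9833
```

Request:
drive_tool --motion '[0.8,0,0.8,0,0.8,0,0.8,0,0.6,0,0.5,0,0,0,0,0]'

```text
clock: 8.32
eef_pos: [549.1, 200.5, 75.6]
eef_rot: [-3.138, -0.005, -2.994]
wrist_force: [2.0, 0.3, 1.6]
finger_gap: 10.2
```

```bash
python3 -c "
from h import *
avg(3)"
```

```text
p [549.11 200.47  75.64] rot [-3.1383 -0.0051 -2.9936] f [1.69 0.21 2.21] m [ 0.086 -0.303  0.028] sd [0.27 0.32 0.46 0.01 0.03 0.02] t 8.4667
```

```bash
python3 - <<'E'
from h import *
k=800/120
def c(x,y,z): return at("scene",(x+.5)/k-.5+190,(y+.5)/k-.5+170,z)
A,B,C=c(113,410,50.3),c(430,520,50.3),c(546,332,50.3)
print(A,B,C,"centre",(A+C)/2,"len",np.linalg.norm(A-B),np.linalg.norm(B-C),"ang y",np.arctan2(*(A-B)[1::-1]),"x",np.arctan2(*(C-B)[1::-1]))
print("hole",c(457,407,50.3),"->centre",c(457,407,50.3)[:2]+59*np.array([np.cos(1.717),np.sin(1.717)]))
f=lambda P:((px("scene",P)+.5-[190,170])*k-.5).round(0)
yd=np.array([np.cos(1.717),np.sin(1.717),0])
for s in(1,-1): print("pin px if at cam est",f(np.array([551,199.9,43])+59*s*yd), "hole px if frame there", f(np.array([551,199.9,50.3])+59*s*yd))
E
```

```text
[484.7 260.7  50.3] [504.8 116.2  50.3] [615.2 130.2  50.3] centre [549.95 195.45  50.3 ] len 145.8912608760374 111.2841408287812 ang y 1.7090097997658005 x 0.1261383185590988
hole [560.7 139.6  50.3] ->centre [552.10468138 197.97054478]
pin px if at cam est [201. 336.] hole px if frame there [199. 324.]
pin px if at cam est [452. 418.] hole px if frame there [452. 407.]
```

Request:
drive_tool --motion '[0,0.8,0.1,0,0,0.7,0.1,0,0,0.3,0,0,0,0,0,0]'

```text
clock: 8.8
eef_pos: [548.6, 201.7, 75.3]
eef_rot: [-3.137, -0.006, -2.994]
wrist_force: [0.9, -0.9, 1.8]
finger_gap: 9.9
```

```bash
python3 -c "
from h import *
avg(3)"
```

```text
p [548.63 201.75  75.31] rot [-3.1372 -0.0061 -2.9937] f [ 1.14 -1.1   2.45] m [-0.248 -0.243 -0.022] sd [0.28 0.26 0.51 0.01 0.03 0.02] t 8.95
```

Request:
drive_tool --motion '[-0.8,0,0.1,0,-0.7,0,0.1,0,-0.5,0,0.1,0,0,0,0,0]'

```text
clock: 9.28
eef_pos: [549.3, 202.0, 74.3]
eef_rot: [-3.137, -0.01, -2.994]
wrist_force: [-0.5, -1.2, 3.1]
finger_gap: 9.6
```

Request:
drive_tool --motion '[-0.8,0,0.1,0,-0.7,0,0.1,0,-0.5,0,0.1,0,0,0,0,0]'

```text
clock: 9.62
eef_pos: [551.2, 202.6, 73.5]
eef_rot: [-3.138, -0.011, -2.993]
wrist_force: [2.5, 0.8, -1.7]
finger_gap: 9.8
```

```bash
python3 -c "
from h import *
avg(2)"
```

```text
p [551.2  202.63  73.4 ] rot [-3.1377 -0.0109 -2.9935] f [ 1.31  0.5  -2.58] m [ 0.211 -0.448  0.068] sd [0.11 0.31 0.15 0.01 0.03 0.  ] t 9.7167
```

Request:
drive_tool --motion '[-0.4,0,1.2,0,-0.1,0,1.5,0,0,0,1.5,0,0,0,0,0,0,0,0,0]'

```text
clock: 10.13
eef_pos: [551.4, 202.7, 67.7]
eef_rot: [-3.138, -0.012, -2.993]
wrist_force: [0.6, 0.7, -1.6]
finger_gap: 9.7
```

```bash
python3 -c "
from h import *
avg(2)"
```

```text
p [551.37 202.67  67.77] rot [-3.1377 -0.0119 -2.9935] f [ 1.25  1.12 -3.39] m [ 0.184 -0.266  0.051] sd [0.17 0.13 0.49 0.04 0.01 0.01] t 10.2333
```

Free descent, no upward force. Continue gently to the buttons.

Request:
drive_tool --motion '[-0.2,0,0.7,0,0,0,0.7,0,0,0,0.4,0,0,0,0,0,0,0,0,0]'

```text
clock: 10.65
eef_pos: [551.5, 202.7, 65.9]
eef_rot: [-3.138, -0.012, -2.993]
wrist_force: [0.7, 1.0, -1.9]
finger_gap: 9.7
```

```bash
python3 -c "
from h import *
avg(2)"
```

```text
p [551.48 202.64  65.87] rot [-3.1376 -0.0121 -2.9935] f [ 0.09  0.52 -3.15] m [ 0.145 -0.162  0.041] sd [0.11 0.33 0.3  0.03 0.03 0.03] t 10.75
```

Request:
drive_tool --motion '[0,0,0.6,0,0,0,0.5,0,0,0,0.3,0,0,0,0,0]'

```text
clock: 11.08
eef_pos: [551.6, 202.7, 65.2]
eef_rot: [-3.138, -0.012, -2.994]
wrist_force: [-1.6, -0.3, 1.2]
finger_gap: 9.9
```

```bash
python3 -c "
from h import *
avg(2)"
```

```text
p [551.56 202.66  65.22] rot [-3.1378 -0.0116 -2.9936] f [-1.41 -0.43  0.69] m [0.074 0.206 0.044] sd [0.15 0.12 0.15 0.03 0.01 0.  ] t 11.1833
```

Request:
drive_tool --motion '[0,0,0.5,0,0,0,0.4,0,0,0,0,0]'

```text
clock: 11.43
eef_pos: [551.6, 202.7, 65.0]
eef_rot: [-3.138, -0.011, -2.994]
wrist_force: [-2.6, -0.9, 2.6]
finger_gap: 9.9
```

```bash
python3 -c "
from h import *
avg(2)"
```

```text
p [551.58 202.65  64.94] rot [-3.1378 -0.0114 -2.9936] f [-2.58 -0.93  3.68] m [-0.047  0.531  0.036] sd [0.16 0.44 0.67 0.01 0.   0.02] t 11.5333
```

Request:
drive_tool --motion '[0,0,0,0,0,0,0,0,0,0,0,0,0,0,0,0,0,0,0,0]' --jaw 0.5

```text
clock: 11.95
eef_pos: [551.9, 202.7, 64.3]
eef_rot: [-3.138, -0.011, -2.994]
wrist_force: [-0.5, -0.1, -0.1]
finger_gap: 39.8
```

Request:
drive_tool --motion '[0,0,-4,0,0,0,-8,0,0,0,-12,0,0,0,-14,0,0,0,-14,0,0,0,-8,0,0,0,-3,0,0,0,0,0]'

```text
clock: 12.62
eef_pos: [553.1, 203.2, 135.4]
eef_rot: [-3.138, -0.008, -2.994]
wrist_force: [0.5, -0.4, -0.1]
finger_gap: 47.0
```

```bash
python3 - <<'E'
from h import *
im=avg(2)
x,y=(190,170)
cv2.imwrite("pics/s5.png",cv2.resize(im[y:y+90,x:x+120,::-1],(800,600),interpolation=cv2.INTER_CUBIC))
E
```

```text
p [552.88 203.14 134.55] rot [-3.138  -0.0088 -2.9937] f [-0.25 -0.43  0.18] m [-0.018 -0.003 -0.005] sd [0.3  0.2  0.37 0.01 0.02 0.03] t 12.7167
```

View pics/s5.png

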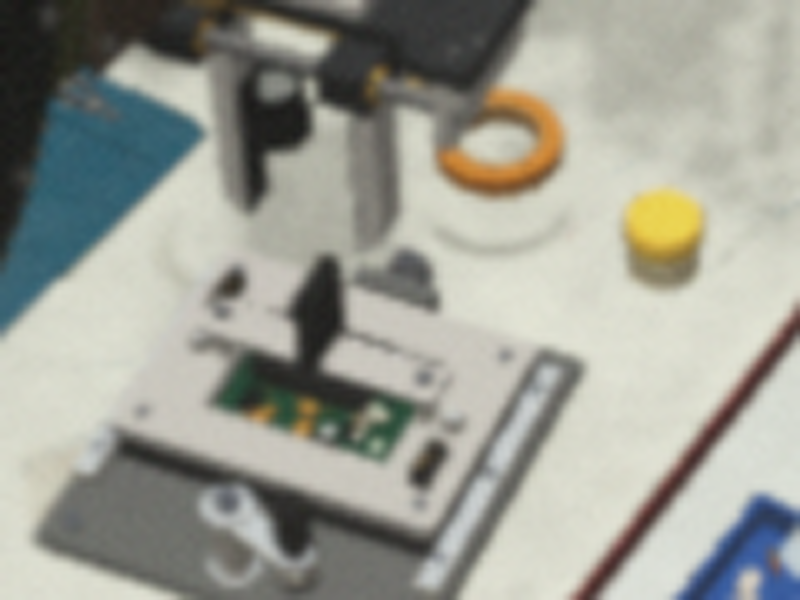

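```bash
python3 -c "
from h import *
plan([459.8,152.9,115],1.418,16)"
```

```text
t 12.7167 p [552.74 203.09 134.16] rot [-3.1379 -0.0094 -2.9937] f [-0.55 -0.23 -0.19] m [-0.007 -0.025 -0.032] gap 47.0
[6.2, -2.2, 1.2, 0.117, 5.9, -3.0, 1.2, 0.117, 5.5, -3.6, 1.2, 0.117, 5.1, -4.2, 1.2, 0.117, 4.5, -4.8, 1.2, 0.117, 3.9, -5.3, 1.2, 0.117, 3.3, -5.7, 1.2, 0.117, 2.6, -6.1, 1.2, 0.117, 1.9, -6.3, 1.2, 0.117, 1.1, -6.5, 1.2, 0.117, 0.4, -6.6, 1.2, 0.117, -0.4, -6.6, 1.2, 0.117, -1.2, -6.5, 1.2, 0.117, -1.9, -6.3, 1.2, 0.117, -2.7, -6.0, 1.2, 0.117, -3.3, -5.7, 1.2, 0.117]
```

Request:
drive_tool --motion '[6.2,-2.2,0,0.117,5.9,-3.0,0,0.117,5.5,-3.6,0,0.117,5.1,-4.2,0,0.117,4.5,-4.8,0,0.117,3.9,-5.3,0,0.117,3.3,-5.7,0,0.117,2.6,-6.1,0,0.117]'

```text
clock: 13.38
eef_pos: [501.7, 177.1, 127.9]
eef_rot: [-3.122, -0.007, 2.315]
wrist_force: [-0.5, 0.1, -0.2]
finger_gap: 47.0
```

Request:
drive_tool --motion '[1.9,-6.3,0,0.117,1.1,-6.5,0,0.117,0.4,-6.6,0,0.117,-0.4,-6.6,0,0.117,-1.2,-6.5,0,0.117,-1.9,-6,0,0.11,-2,-4.0,0,0.1,0,0,0,0]'

```text
clock: 14.05
eef_pos: [456.2, 156.0, 122.6]
eef_rot: [-3.112, 0.014, 1.472]
wrist_force: [0.4, -0.3, 0.1]
finger_gap: 46.8
```

```bash
python3 -c "
from h import *
plan([459.8,152.9,105],1.418,4)"
```

```text
t 14.05 p [456.23 156.03 122.59] rot [-3.1124  0.014   1.4724] f [ 0.44 -0.26  0.14] m [-0.061  0.051 -0.039] gap 46.8
[-0.7, 1.0, 4.4, 0.0136, -0.7, 1.0, 4.4, 0.0136, -0.7, 1.0, 4.4, 0.0136, -0.7, 1.0, 4.4, 0.0136]
```

Request:
drive_tool --motion '[-0.7,1,5,0.013,-0.7,1,5,0.013,-0.7,0.7,5,0.013,-0.4,0.4,4,0.01,0,0,0,0,0,0,0,0]'

```text
clock: 14.55
eef_pos: [458.5, 152.7, 99.4]
eef_rot: [-3.11, 0.016, 1.43]
wrist_force: [0.1, -0.4, -0.1]
finger_gap: 47.1
```

```bash
python3 - <<'E'
from h import *
plan([459.8,152.9,69],1.418,6)
im=camera("scene"); u=px("scene",[460,153,80]);print(u)
x,y=int(u[0])-50,int(u[1])-50
cv2.imwrite("pics/s6.png",cv2.resize(im[y:y+75,x:x+100,::-1],(800,600),interpolation=cv2.INTER_CUBIC))
E
```

```text
t 14.55 p [458.49 152.67  99.4 ] rot [-3.1099  0.0164  1.4304] f [ 0.07 -0.38 -0.11] m [-0.068 -0.013  0.02 ] gap 47.1
[0.1, 0.2, 5.1, 0.0021, 0.1, 0.2, 5.1, 0.0021, 0.1, 0.2, 5.1, 0.0021, 0.1, 0.2, 5.1, 0.0021, 0.1, 0.2, 5.1, 0.0021, 0.1, 0.2, 5.1, 0.0021]
[232.5 246.1]
```

View pics/s6.png

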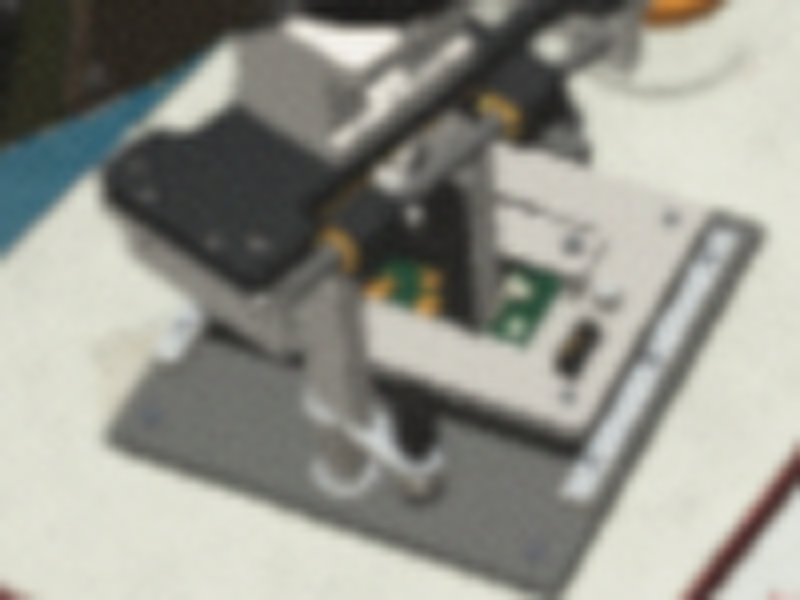

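Request:
drive_tool --motion '[0.1,0.3,5,0,0.1,0.3,5,0,0.1,0.3,5,0,0.1,0.3,5,0,0.1,0,5,0,0.1,0,2,0,0,0,0,0]'

```text
clock: 15.18
eef_pos: [459.0, 152.9, 69.5]
eef_rot: [-3.11, 0.016, 1.432]
wrist_force: [0.1, -0.4, 0.7]
finger_gap: 47.1
```

Request:
drive_tool --motion '[0,0,0,0,0,0,0,0,0,0,0,0,0,0,0,0,0,0,0,0,0,0,0,0]' --jaw 1 --grip_force 5

```text
clock: 15.68
eef_pos: [459.0, 152.9, 69.9]
eef_rot: [-3.11, 0.016, 1.432]
wrist_force: [-0.0, -0.8, -2.2]
finger_gap: 16.0
```

```bash
python3 -c "
from h import *
avg(2)
plan([459.8,152.9,69],1.418,1)"
```

```text
p [458.99 152.98  69.9 ] rot [-3.1104  0.0162  1.4321] f [-0.84 -0.08 -0.37] m [-0.113  0.204 -0.021] sd [0.1  0.48 0.49 0.   0.04 0.01] t 15.7833
t 15.7833 p [459.01 152.98  69.91] rot [-3.1104  0.0162  1.4321] f [-0.94 -0.56 -0.86] m [-0.111  0.242 -0.036] gap 15.8
[0.0, 0.8, 0.9, 0.0141]
```

Request:
drive_tool --motion '[0.2,3.8,0,-0.1,0.2,3.8,0,-0.1,0.2,3.8,0,-0.1,0.2,3.8,0,-0.1,0,0,0,0]'

```text
clock: 16.2
eef_pos: [474.3, 154.1, 69.9]
eef_rot: [-3.106, 0.002, 1.849]
wrist_force: [1.6, 0.4, -0.3]
finger_gap: 15.8
```

```bash
cat >> h.py <<'E'
def arc(P=(465.6,190.5)):
    s=read_state(); d=np.array(s["eef_pos"][:2])-P; a=np.arctan2(d[1],d[0]); y=s["eef_rot"][2]
    print("knob ang",a.round(3),"clamp",(1.9+a-.146).round(3),"r",np.hypot(*d).round(2),"yaw-ideal",round((y-(a+np.pi)+np.pi)%(2*np.pi)-np.pi,3),"f",np.round(s["wrist_force"],2),"m",np.round(s["moment"],2),"p",np.round(s["eef_pos"],1),"gap",round(s["finger_gap"],1),np.round(s["eef_rot"],3),"t",s["clock"])
E
python3 -c "
from h import *
arc()"
```

```text
knob ang -1.336 clamp 0.418 r 37.4 yaw-ideal 0.044 f [ 1.58  0.41 -0.27] m [ 0.15 -0.21  0.04] p [474.3 154.1  69.9] gap 15.8 [-3.106e+00  2.000e-03  1.849e+00] t 16.2
```

Request:
drive_tool --motion '[0.2,3.8,0,-0.1,0.2,3.8,0,-0.1,0.2,3.8,0,-0.1,0.2,3.8,0,-0.1,0.2,3.8,0,-0.1,0,0,0,0]'

```text
clock: 16.7
eef_pos: [490.4, 163.8, 69.9]
eef_rot: [-3.109, -0.016, 2.35]
wrist_force: [-0.1, 1.1, -0.5]
finger_gap: 15.7
```

```bash
python3 -c "
from h import *
arc()"
```

```text
knob ang -0.823 clamp 0.931 r 36.4 yaw-ideal 0.031 f [-0.09  1.13 -0.46] m [ 0.2  -0.13  0.05] p [490.4 163.8  69.9] gap 15.7 [-3.109 -0.016  2.35 ] t 16.7
```

Request:
drive_tool --motion '[0,3.8,0,-0.1,0,3.8,0,-0.1,0,3.8,0,-0.1,0,3.8,0,-0.1,0,0,0,0]'

```text
clock: 17.12
eef_pos: [498.2, 175.7, 69.9]
eef_rot: [-3.117, -0.028, 2.737]
wrist_force: [0.9, 1.8, -0.0]
finger_gap: 15.7
```

```bash
python3 -c "
from h import *
arc()"
```

```text
knob ang -0.427 clamp 1.327 r 35.77 yaw-ideal 0.023 f [ 0.92  1.82 -0.04] m [ 0.36 -0.19  0.02] p [498.2 175.7  69.9] gap 15.7 [-3.117 -0.028  2.737] t 17.1167
```

Request:
drive_tool --motion '[-0.2,3.8,0,-0.1,-0.2,3.8,0,-0.1,-0.1,3.8,0,-0.1,0,3,0,-0.08,0,0,0,0]'

```text
clock: 17.53
eef_pos: [500.9, 188.2, 69.8]
eef_rot: [-3.126, -0.037, 3.094]
wrist_force: [1.0, 2.4, 0.2]
finger_gap: 15.9
```

```bash
python3 -c "
from h import *
arc()"
```

```text
knob ang -0.065 clamp 1.689 r 35.38 yaw-ideal 0.017 f [0.96 2.38 0.17] m [ 0.47 -0.15 -0.05] p [500.9 188.2  69.8] gap 15.9 [-3.126 -0.037  3.094] t 17.5333
```

Request:
drive_tool --motion '[0,3.2,0,-0.08,0,3.2,0,-0.08,0,2,0,-0.04,0,0,0,0,0,0,0,0]'

```text
clock: 17.95
eef_pos: [500.5, 195.0, 69.9]
eef_rot: [-3.132, -0.038, -3.023]
wrist_force: [0.2, 1.7, 0.1]
finger_gap: 15.8
```

```bash
python3 -c "
from h import *
arc()"
```

```text
knob ang 0.129 clamp 1.883 r 35.21 yaw-ideal -0.01 f [0.19 1.73 0.07] m [0.27 0.   0.02] p [500.5 195.   69.9] gap 15.8 [-3.132 -0.038 -3.023] t 17.95
```

Push on to the stop until a force against the motion shows.

Request:
drive_tool --motion '[0,1.5,0,-0.02,0,1.5,0,-0.01,0,1,0,0,0,0,0,0]'

```text
clock: 18.28
eef_pos: [500.6, 195.1, 69.8]
eef_rot: [-3.126, -0.038, -3.009]
wrist_force: [-1.2, 2.0, 1.6]
finger_gap: 15.7
```

```bash
python3 -c "
from h import *
avg(2);arc()"
```

```text
p [500.5  195.28  69.82] rot [-3.1268 -0.0379 -3.0083] f [ 0.29 -4.99  1.33] m [-0.911 -0.134  0.033] sd [0.48 0.2  0.24 0.07 0.01 0.02] t 18.3833
knob ang 0.136 clamp 1.89 r 35.22 yaw-ideal -0.003 f [ 0.77 -5.19  1.08] m [-0.98 -0.13  0.01] p [500.5 195.3  69.8] gap 15.9 [-3.127 -0.038 -3.008] t 18.3833
```

Request:
drive_tool --motion '[0,0,0,0,0,0,0,0,0,0,0,0,0,0,0,0]' --jaw 0.6

```text
clock: 18.72
eef_pos: [500.3, 195.7, 69.6]
eef_rot: [-3.128, -0.038, -3.013]
wrist_force: [0.5, 0.5, 0.0]
finger_gap: 36.6
```

Request:
drive_tool --motion '[0,0,-4,0,0,0,-8,0,0,0,-14,0,0,0,-18,0,0,0,-20,0,0,0,-20,0,0,0,-10,0,0,0,0,0]'

```text
clock: 19.38
eef_pos: [503.2, 198.2, 170.9]
eef_rot: [-3.129, -0.038, -3.013]
wrist_force: [0.3, -0.2, -0.4]
finger_gap: 37.6
```

Request:
drive_tool --motion '[10,10,-5,0,18,18,-10,0,20,20,-10,0,20,20,-10,0,18,18,-5,0,10,10,0,0,0,0,0,0,0,0,0,0]'

```text
clock: 20.05
eef_pos: [386.6, 286.2, 210.6]
eef_rot: [-3.127, -0.046, -3.014]
wrist_force: [1.2, -0.7, 0.5]
finger_gap: 36.9
```

```bash
python3 - <<'E'
from h import *
im=avg(2); t=camera("top")
a=cv2.resize(im[170:260,190:310,::-1],(800,600),interpolation=cv2.INTER_CUBIC)
b=cv2.resize(t[165:300,170:300,::-1],(385,400),interpolation=cv2.INTER_CUBIC)
cv2.imwrite("pics/f7.png",np.hstack([cv2.resize(a,(533//2*2-120,400)),b]))
E
```

```text
p [387.11 285.83 210.51] rot [-3.127  -0.0459 -3.0152] f [-0.32 -0.14  0.46] m [0.076 0.002 0.01 ] sd [0.05 0.13 0.48 0.03 0.01 0.03] t 20.15
```

View pics/f7.png

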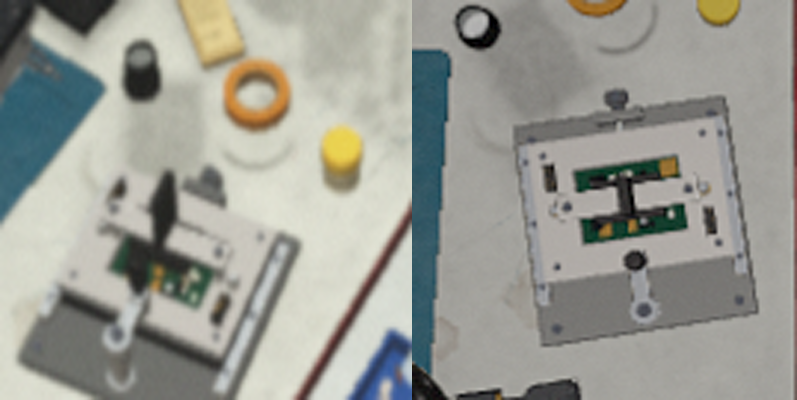

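```bash
python3 - <<'E'
from h import *
def g(x,y,z): return at("top",x/385*130+170-.5,y/400*135+165-.5,z)
P,K=g(644-412,310,55),g(635-412,261,89); d=K-P; print(P,K,"clamp",1.9+np.arctan2(d[1],d[0])-.146)
print(read_state()["qd"].round(3)); print(sign_off())
E
```

```text
[464.8 188.9  55. ] [501.8 193.6  89. ] clamp 1.8803503360955545
[-0.01   0.004 -0.006 -0.001  0.001  0.002]
the job is handed in; nothing more can be done
None
```

The probe frame is home on both pins with the clamp closed over its front rail, and I handed the job in at about 20 s of the 64 s allowed.

**Frame:** I picked the frame up by its fin and felt for the pins with light sweeps. The first sweep along the slide missed them. After I shifted about 2 mm along the pin line, the upward force disappeared, which meant both pins had come through. I then lowered it onto the rubber buttons, pressing with about 6.5 N by the wrist reading, and let it go while the clamp was still open.

**Clamp:** I led the knob round with a light 5 N pinch until it stopped moving and pushed back with about 5 N. Then I released it and backed the arm away.

**Last checks:**
- **Clamp angle:** the top picture gave about 1.88 rad and the arm position at the stop gave about 1.89 rad. Both are above the 1.75 rad needed.
- **Frame:** it looks square and flat on the nest in the last pictures, with the pins showing in the holes. I did not measure its final height or tilt directly.
- **Loupe and jar:** they look unmoved in the last pictures. I did not measure them against their starting positions.
- **Tweezers:** they were not checked in the last pictures, but the arm did not touch anything near them.
- **Robot:** it was clear of everything, with wrist forces at noise level.

**Disagreement:** the camera and the arm differed by 1 to 2.5 mm along the pin line. I settled that by feel.

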